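# Hang the keyhole cover on the control box

## Task

Close the service opening in the sloping front of the control box: pick up the cover plate that has the keyhole slot, fit the keyhole over the screw head standing out of the panel (feel for it gently, the screw is not clamped exactly in the middle), then pull the cover straight down the slope until it stops and is locked under the head. Let go with the cover flat and square on the panel, never push it hard against the box or the screw, and leave the other plate and everything else where they are.

Things in the scene. Friction and masses are not known exactly. Their poses are not given: they have to be found in the camera images.
- face: Sloping white front panel of the fixed control box, 231 long up the slope x 220 wide, tilted 30 degrees from level, low edge nearest the robot. Axes: x up the slope, y left, z straight out of the panel. Origin: on the panel's flat surface, mid-width, 60 below the top edge. The service opening (70 x 50) lies 40 to 110 down the slope from it. Keys at the panel's sides stay clear of the cover.
- screw_mid (a point): Same point as the panel's origin: middle of a crosswise dark slot, in which one steel screw is clamped square to the panel, immovable. The screw's axis is off-centre by an unknown amount: anywhere from 16 left to 16 right of this point along the panel's y, at x = 0. Shank diameter 6; flat head diameter 18, 4 thick, with a gap of 7 beneath it (head top 11 above the panel).
- cover: The cover: bare aluminium plate 152 x 90 x 4, about 0.3 kg, flat on the table, black upright grip block on top. Axes: x along it to the keyhole end, y across, z up on the grip side. Origin: plate's underside, below the block's middle. Plate spans x -60 to 92, y -45 to 45. Fitted, x points up the slope; locked, it lies flat with its origin 74 down the slope from the screw's axis.
- cover_key (a point): Centre of the keyhole's wide entry, on the plate's underside, at x = 50, y = 0 of the cover. Cut right through. The entry is eight-sided, 24 across; slanted sides narrow it into a slot 10 wide that runs towards the cover's +x and ends at x = 77, where the screw's axis stops at x = 74.
- cover_grip (a point): Middle of the cover's grip block, 28 above the plate's underside. The block is 24 (along the cover's x) by 60 (along y), and stands from 4 to 48 above the underside.
- blank_grip (a point): Grip centre of the OTHER plate: same plate and grip, but no keyhole, only four small dark dots at its corners. Not to be used.
- test_block_center (a point): Centre of a steel hardness test disc, diameter 64, 16 thick, lying on the table; bystander.
- puck_center (a point): Centre of a black moulded specimen, diameter 30, 20 tall, on the table; bystander.
- mouse: Black computer mouse, 105 x 60 x 26, bystander; origin under its centre.
- screwdriver: Screwdriver lying on the table, bystander; origin under its middle.
- loupe: Black loupe, diameter 40, 40 tall, bystander; origin under its centre.
- specimen_tray: White divided tray, 100 x 100 x 30, bystander; origin under its centre.
- mug: White mug, diameter 80, 90 tall, bystander; origin under its centre.
- console: The whole control box with its panel and screw, fixed, 200 deep (towards the robot) x 220 wide, 45 tall in front and 160 at the back; origin on the table under its centre, x away from the robot.
Not all that is in view belongs to the job. Leave any purple or red look-alike of the cover alone.

How it is judged:
On the way:
1. the cover lies on the panel with the screw head through the wide part of the keyhole (z of cover in the frame of face between -0.002 and 0.0035 m and x of cover in the frame of face between -0.062 and -0.04 m and y of cover in the frame of face between -0.024 and 0.024 m and angle between the x axis of cover and the x axis of face, either way round below 0.12 rad).
At the end, for the whole second after the job is handed in: The cover rests flat on the panel (within 2.5 mm and 0.06 rad), its origin 68 to 79 mm down the slope from the face origin (locked at 74) and within 24 mm of the middle, its length up the slope within 0.12 rad, at rest (z of cover in the frame of face between -0.002 and 0.0025 m and angle between the z axis of cover and the z axis of face, either way round below 0.06 rad and x of cover in the frame of face between -0.079 and -0.068 m and y of cover in the frame of face between -0.024 and 0.024 m and angle between the x axis of cover and the x axis of face, either way round below 0.12 rad and linear speed of cover below 0.01 m/s); the robot touches nothing.
It fails at once if the cover is pushed against the control box or its screw with more than 40 N (contact force between cover and console above 40 N).
It fails at once if the robot presses on the control box with more than 15 N (contact force between any of the fingers, the arm and console above 15 N).
It fails at once if the other plate or a bystander is moved by more than 30 mm (distance of any of blank_grip, test_block_center, puck_center, mouse, screwdriver, loupe, specimen_tray, mug from where it was at the start of the episode above 0.03 m).
It also fails if it takes over 61 s, if anything falls off the work surface, if the arm or the gripper's body presses on something with over 40 N, if the wrist force passes 120 N, or if a joint passes its speed limit or range.

## Robot

A 6-joint arm with a two-finger parallel gripper is mounted at the origin on the work surface. World frame = base frame: x ahead of the robot, y to its left, z up, the work surface at z = 0. Lengths are in m, angles in rad, forces in N, time in s.
With the tool pointing down it reaches from about 0.3 to 0.875 m from the base axis. Payload 6.4 kg.
Tool frame: the origin (TCP) lies between the finger pads; the fingertips stand ctrl.tip_extent ahead of it and the grasp point (between the pads) lies 5 mm behind it (ctrl.tip_extent is the distance from the TCP to the fingertips, in m); z points along the fingers, y is the direction in which the jaws open and shut (so a half turn about z gives the same grasp; the last joint's range is limited). The gripper opens to 85 mm and grips with 20 to 120 N. Pads are 22 mm wide; open, the fingers measure 114 mm over their backs; the gripper's body (76 mm by 85 mm) begins 54 mm behind the grasp point. The pads swing forward as they close: fully open they stand 13 mm farther back than shut.
Start: joints at [-1.474, 0.181, 1.607, -0, 1.354, -0.206], TCP at [0.171, -0.549, 0.245] pointing down, gripper open.
Joint ranges: [-2.99, 2.99], [-0.89, 2.07], [0.3, 2.58], [-1.14, 4.28], [0, 2.63], [-3.12, 3.12]. Speed limits (rad/s): [2.57, 2.57, 3.01, 3.14, 3.14, 3.14].

## Interface

Orientations are given as [roll, pitch, yaw] about the fixed x, y, z axes, in that order (R = Rz(yaw) Ry(pitch) Rx(roll)).
In Python, from cell import ctrl, capture, spotter gives the robot as it stands. The module is installed in compiled form; this text tells all that it offers.
- The arm moves only by the shell command python3 -m crank 'ROWS' [OPENING] [FORCE]. ROWS is JSON, a list of rows, each a list of 4 numbers: the shift along the tool's x, y, z in mm, then the turn about the tool's z in degrees. A call has 1 to 12 rows; each row is the pose to reach, as a shift and turn from the pose measured when the call began, along the tool's axes at that moment; what a row does not reach only later rows make up. A row lasts 1/10 s, in which the tool goes at most 50 mm and 8.59 degrees, less where a joint would pass 70% of its speed; a pose out of reach is approached as far as the arm can. A call with a gripper value outside its range is refused whole. OPENING is the closure, from 0 (fully open) to 1 (shut), set as the call begins (- or left out, the last holds). The fingers move at their own pace and stop on an object; FORCE is the grip in N (left out, the last holds). Time passes only in rows, so rows that repeat a pose let the fingers close. It gives the time, the measured TCP pose, the force and the opening at its end, in the units of the state.
- ctrl.get_obs(): the state, without advancing time (a new reading comes with each control period).
- capture(name): name is "scene" or "top" or "wrist"; returns a dict with "frame" (480x640x3 uint8, red, green, blue), "intrinsics" (3x3 intrinsics, pixels), "k1" (the pictures are not rectified: a ray, as slopes to the right and down, at radius r is drawn at 1 + k1 r^2 times it, then the intrinsics apply), "R" (3x3) and "t" (3): a world point X has camera coordinates R X + t. Camera axes: x right, y down, z forward; pixel columns grow to the right and rows downward; lengths in m; the calibration is good to about 2 mm. A picture is of the moment at which its call begins. There is no depth.
- ctrl.finish_job(): hands the job in, once; it reports no verdict.
Trained networks look in the newest picture that a camera, given by its name, has taken for a name from the list of things; names that differ only in an ending like _2 or _b are one class to them, and where a whole thing is asked for, a point or a joint stands for the part that bears it (a point fixed in the world has none). Each returns a list of dicts, best first, with "p" (0 to 1); they miss things now and then, are a little off and sometimes report something else, mostly with a low value. They report only what shows in the picture. A call takes as long as a camera call. They do not tell look-alikes from the thing itself.
- spotter.spot_in(camera, label): "position" ([x, y, z] in m, in the coordinates of the camera as it stood for that picture, good to about 4 mm: the middle of the surface that is visible of it).
- spotter.pinpoint(camera, label): "position" ([x, y, z] in m, in the coordinates of the camera as it stood for that picture, good to about 4 mm: a listed point, or the origin of a listed thing).
The state is a dict: "t": time; "joints": joint angles; "qd": joint speeds; "joint_efforts": joint torques, N m; "position": TCP position; "orientation": TCP orientation; "wrist_force": force on the tool from outside, world axes, zero at the start; "torque": the same for the moment, N m; "gripper_width": opening from 0.0 (shut) to 1.0 (fully open).
Only numpy, scipy, OpenCV 4.12 (cv2) and the standard library are available. Lean on these libraries where they do the work, as an engineer would, in place of code of your own. Each camera call takes 0.05 s, during which the arm holds its last target. There are 200 camera calls.

## Working session

There is one attempt and no reset: what is moved stays moved. The work goes in short steps, Python scripts to look and compute and a shell command to move; the robot and the scene stay as the last step left them, time stands still between calls to the robot, and variables do not carry over. Pictures are saved under pics/ and viewed, about 8 in all and at most 12, crops included, and the job is handed in when it is done.

```bash
mkdir -p pics
cat > h.py <<'E'
import numpy as np,cv2,json
from cell import ctrl,capture,spotter
from scipy.spatial.transform import Rotation as Ro
def cap(n,f=None):
    c=capture(n)
    if f: cv2.imwrite('pics/'+f,c['frame'][:,:,::-1])
    return c
def w(c,p): return c['R'].T@(np.array(p)-c['t'])
def px(c,X):
    p=c['R']@np.array(X)+c['t']; s=p[:2]/p[2]; s=s*(1+c['k1']*(s@s)); K=c['intrinsics']; return K[:2,:2]@s+K[:2,2]
def ray(c,u):
    K=c['intrinsics']; d=np.linalg.solve(K,[u[0],u[1],1])[:2]; s=d.copy()
    for _ in range(20): s=d/(1+c['k1']*(s@s))
    return -c['R'].T@c['t'], c['R'].T@np.array([s[0],s[1],1])
def onplane(c,u,p0,n):
    o,d=ray(c,u); n=np.array(n); return o+d*((np.array(p0)-o)@n)/(d@n)
def find(cn,c,lab,f='pinpoint'):
    for d in getattr(spotter,f)(cn,lab)[:4]:
        X=w(c,d['position']); print(cn,lab,round(d['p'],2),X.round(4),px(c,X).round(0))
E
cat > a.py <<'E'
from h import *
for cn in ['scene','top']:
    c=cap(cn,cn+'1.png')
    for l in ['face','screw_mid','cover','cover_key','cover_grip','blank_grip','console']: find(cn,c,l)
o=ctrl.get_obs(); print(o['t'],o['position'],o['orientation'],ctrl.tip_extent,o['wrist_force'])
a=cv2.imread('pics/scene1.png');b=cv2.imread('pics/top1.png')
E
python3 a.py
```

```text
scene face 0.58 [0.6879 0.0051 0.1311] [286. 283.]
scene screw_mid 0.73 [0.6938 0.0035 0.1316] [283. 284.]
scene screw_mid 0.55 [0.478  0.2852 0.0324] [429. 313.]
scene cover 0.96 [0.4199 0.4698 0.0014] [505. 343.]
scene cover 0.89 [0.4793 0.2839 0.0038] [427. 320.]
scene cover 0.82 [ 2.752e-01  1.945e-01 -2.000e-04] [435. 260.]
scene cover_key 0.9 [0.4722 0.455  0.004 ] [491. 354.]
scene cover_key 0.6 [0.5212 0.3092 0.0038] [427. 336.]
scene cover_key 0.55 [ 3.210e-01  1.911e-01 -3.000e-04] [426. 269.]
scene cover_key 0.4 [0.4204 0.0553 0.0063] [365. 265.]
scene cover_grip 0.94 [0.4245 0.4707 0.0275] [508. 338.]
scene cover_grip 0.85 [0.2731 0.1927 0.0284] [436. 252.]
scene cover_grip 0.65 [0.477  0.288  0.0295] [430. 314.]
scene cover_grip 0.64 [0.6879 0.0067 0.1325] [286. 283.]
scene blank_grip 0.94 [ 0.4106 -0.2993  0.0289] [270. 205.]
scene console 0.8 [ 0.6405 -0.0027 -0.0034] [297. 306.]
top face 0.68 [0.6896 0.0085 0.1323] [292. 159.]
top screw_mid 0.97 [0.6909 0.0056 0.1335] [293. 159.]
top screw_mid 0.7 [ 0.5237  0.31   -0.0047] [176. 231.]
top cover 0.73 [4.246e-01 4.711e-01 1.000e-04] [114. 267.]
top cover 0.57 [0.4769 0.2896 0.0025] [183. 249.]
top cover 0.3 [ 0.6936  0.3539 -0.0009] [162. 166.]
top cover_key 0.72 [0.4682 0.4527 0.0016] [121. 251.]
top cover_key 0.63 [ 0.5221  0.3065 -0.0015] [177. 232.]
top cover_key 0.59 [0.3256 0.1911 0.0033] [219. 309.]
top cover_grip 0.76 [0.2737 0.1904 0.0278] [217. 331.]
top cover_grip 0.65 [0.4256 0.4686 0.0286] [110. 267.]
top cover_grip 0.64 [0.4775 0.2877 0.0315] [180. 249.]
top cover_grip 0.32 [ 0.7452  0.2454 -0.0011] [204. 147.]
top blank_grip 0.88 [ 0.4127 -0.2941  0.0293] [410. 280.]
top console 0.66 [ 6.411e-01 -1.300e-03  2.000e-04] [297. 189.]
0.8 [ 0.17148048 -0.54885457  0.24528835] [3.14156889e+00 1.01322429e-05 3.02801161e-01] 0.014 [-0.06727269 -0.67718173 -0.19941169]
```

View pics/scene1.png

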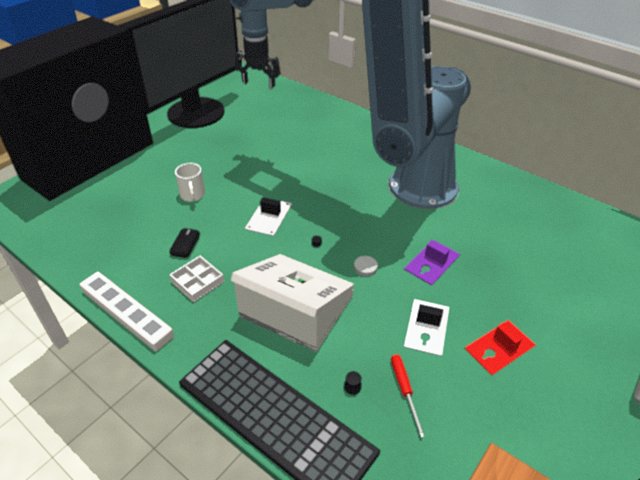

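View pics/top1.png

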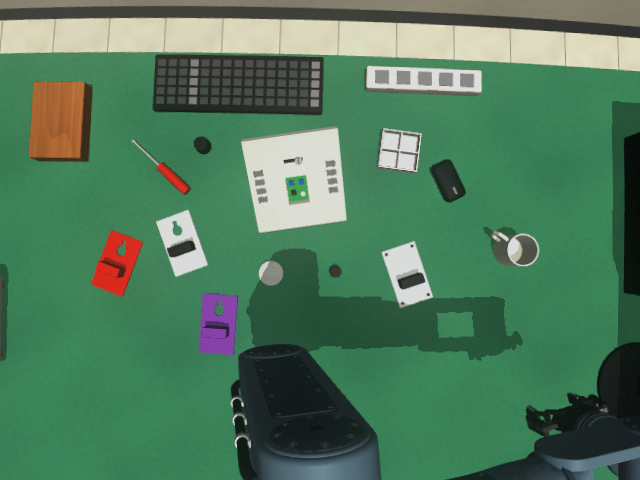

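The four keyhole candidates are the following (top-image pixels):
- White plate with keyhole at (181,243).
- White plate with corner dots at (407,274), which is the blank.
- Red at (117,263).
- Purple at (219,323).

The bare white/aluminium plate at (181,243) fits, because its keyhole is visible at (177,230). The screw sits right of mid-slot at about (298,160). On the way I'll stop over the panel to look with the wrist camera.

```bash
cat >> h.py <<'E'
def to(X,yaw):
    o=ctrl.get_obs(); R=Ro.from_euler('xyz',o['orientation']).as_matrix()
    s=R.T@(np.array(X)-o['position'])*1000; d=-np.degrees((yaw-o['orientation'][2]+np.pi)%(2*np.pi)-np.pi)
    print('move',s.round(1),'turn',d.round(1))
def st():
    o=ctrl.get_obs(); print('t',round(o['t'],2),np.round(o['position'],4),np.round(o['orientation'],3),'F',np.round(o['wrist_force'],1),'M',np.round(o['torque'],2),'g',round(o['gripper_width'],3))
E
python3 - <<'E'
from h import *
to([.53,0,.36],0.08)
a=cv2.imread('pics/top1.png')
cr=np.hstack([cv2.resize(a[120:240,230:360],None,fx=3,fy=3,interpolation=2)[:360,:390],cv2.resize(a[190:310,120:240],None,fx=3,fy=3,interpolation=2)]); cv2.imwrite('pics/crop1.png',cr)
E
```

```text
move [ 505.9 -417.  -114.7] turn 12.8
```

View pics/crop1.png

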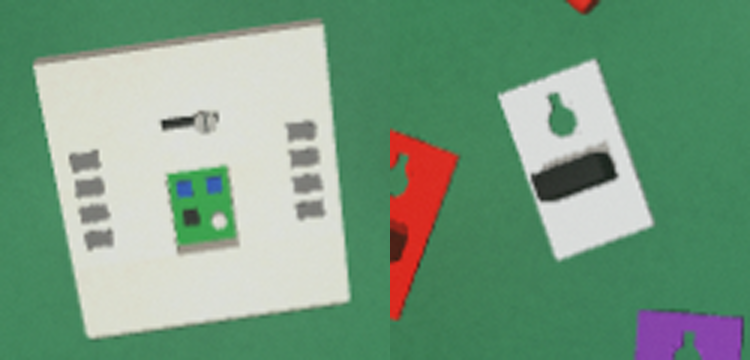

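The crop confirms the white plate has the keyhole (crop (562,118)) and the screw head is at crop (206,122), right of the slot's middle. Next I move over the panel for a close look.

```bash
python3 -m crank '[[42,-35,-10,1],[84,-70,-20,2],[126,-104,-30,3],[168,-139,-40,4],[210,-174,-50,5],[253,-208,-60,6],[295,-243,-70,7.5],[337,-278,-80,9],[379,-313,-90,10],[421,-347,-100,11],[464,-382,-110,12],[506,-417,-115,12.8]]' 0
cat > b.py <<'E'
from h import *
c=cap('wrist','w1.png')
for l in ['screw_mid','face','cover_key']: find('wrist',c,l)
st()
t=cap('top')
for l in ['screw_mid','face']: find('top',t,l)
# yaw from corners, planes through face origin estimate
P=[(34,62),(322,20),(88,338),(350,300)]; P=[(230+u/3,120+v/3) for u,v in P]
O=np.array([.691,.005,.132])
for it in range(3):
    psi=0.14 if it==0 else psi
    n=np.array([-.5*np.cos(psi),-.5*np.sin(psi),.866])
    Q=[onplane(t,p,O,n) for p in P]; d=(Q[0]-Q[1])+(Q[2]-Q[3]); psi=np.arctan2(-d[0],d[1])
print(np.round(Q,4),psi, np.linalg.norm(Q[0]-Q[1]),np.linalg.norm(Q[0]-Q[2]))
hd=onplane(t,(230+206/3,120+122/3),O+n*.011,n); yf=np.array([-np.sin(psi),np.cos(psi),0]);xf=np.cross(yf,n)
print('screw head face xy',(hd-O)@xf,(hd-O)@yf)
P=[(500,95),(595,60),(557,260),(652,224)];P=[(120+(u-390)/3,190+v/3) for u,v in P]
Q=np.array([onplane(t,p,[0,0,.004],[0,0,1]) for p in P]);print(Q.round(4));d=(Q[0]-Q[2])+(Q[1]-Q[3]);print('cover yaw',np.arctan2(d[1],d[0]),'centre',Q.mean(0))
E
python3 b.py
```

```text
t: 2.0
position: [0.4954, -0.0526, 0.3522]
orientation: [3.141, -0.001, 0.079]
wrist_force: [1.1, -0.5, -0.3]
gripper_width: 1.001
wrist cover_key 0.9 [ 0.5215  0.3069 -0.0038] [ 51. 145.]
wrist cover_key 0.67 [ 0.3208  0.1949 -0.0011] [148. 290.]
t 2.2 [ 0.4947 -0.0534  0.3512] [3.141 0.    0.083] F [-0.7 -0.9 -0.3] M [-0.03  0.01 -0.01] g 0.998
top screw_mid 0.88 [0.6895 0.0071 0.1354] [292. 159.]
top face 0.75 [0.6906 0.0074 0.131 ] [292. 159.]
[[ 0.7234  0.1215  0.1618]
 [ 0.7605 -0.0941  0.1619]
 [ 0.5223  0.0877  0.0441]
 [ 0.5593 -0.1286  0.044 ]] 0.17007424174321228 0.21868957269260458 0.23539856853165583
screw head face xy -0.002771334003382229 -0.012145929741232383
[[0.5462 0.3599 0.004 ]
 [0.5783 0.2779 0.004 ]
 [0.4053 0.3055 0.004 ]
 [0.4385 0.224  0.004 ]]
cover yaw 0.367865903650771 centre [0.49209491 0.29182426 0.004     ]
```

View pics/w1.png

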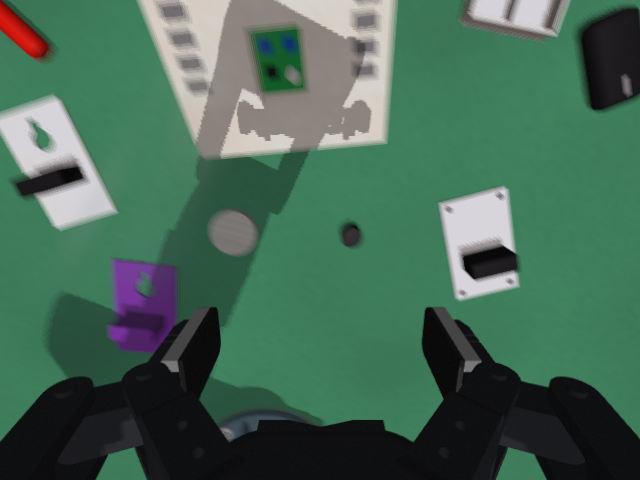

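The wrist camera looks ahead of the tool. The screw is just above the view, so I move 110 mm forward and look again.

```bash
python3 -m crank '[[40,0,0,-1],[80,0,0,-3],[110,0,0,-5],[110,0,0,-5],[110,0,0,-5]]' 0
cat > c.py <<'E'
from h import *
c=cap('wrist','w2.png'); st()
for l in ['screw_mid','face']: find('wrist',c,l)
np.savez('w2.npz',**{k:c[k] for k in ['intrinsics','k1','R','t']})
E
python3 c.py
```

```text
t: 2.85
position: [0.6031, -0.0485, 0.3499]
orientation: [-3.141, 0.003, 0.163]
wrist_force: [-0.0, 1.0, 0.8]
gripper_width: 1.0
t 2.9 [ 0.6027 -0.0483  0.3504] [-3.141e+00  2.000e-03  1.630e-01] F [-1.  -1.3  0.3] M [0.03 0.01 0.01] g 1.002
wrist screw_mid 0.88 [0.6901 0.0088 0.1306] [276. 107.]
wrist face 0.8 [0.6854 0.0078 0.1286] [277. 113.]
```

View pics/w2.png

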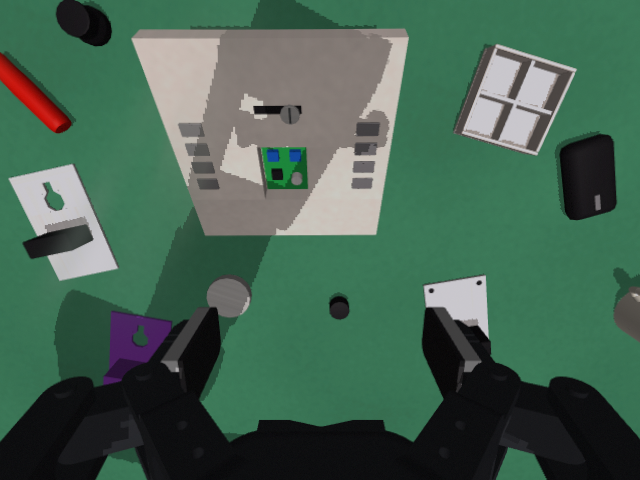

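The wrist picture shows the panel square to the tool at yaw 0.163. Its corners are near (135,36), (408,36), (205,235) and (377,235), and the screw head is at (290,115). Now I compute the face frame and the move to the cover.

```bash
cat > d.py <<'E'
from h import *
c=dict(np.load('w2.npz'))
# fit panel pose: O(3), psi to wrist corner pixels with known sizes
from scipy.optimize import least_squares
def fr(p):
    psi=p[3]; yf=np.array([-np.sin(psi),np.cos(psi),0]); n=np.array([-.5*np.cos(psi),-.5*np.sin(psi),.866]); return p[:3],np.cross(yf,n),yf,n
C=[(.06,.11),(.06,-.11),(-.171,.11),(-.171,-.11)]; U=[(134,38),(408,37),(205,235),(377,235)]
t=cap('top'); V=[(230+u/3,120+v/3) for u,v in [(34,64),(322,22),(88,338),(350,300)]]
def res(p):
    O,x,y,n=fr(p); r=[]
    for k,u,v in zip(C,U,V):
        X=O+k[0]*x+k[1]*y; r+=list((px(c,X)-u)/2)+list((px(t,X)-v))
    return r+list((p[:2]-[.690,.006])/.004)+[(p[2]-.1316)/.002]
s=least_squares(res,[.69,.006,.1316,.165]); print(s.x.round(4),np.round(s.fun,1)); O,x,y,n=fr(s.x)
for cc,u in [(c,(290,115)),(t,(230+206/3,120+122/3))]:
    h=onplane(cc,u,O+n*.011,n)-O; print('head',(h@x).round(4),(h@y).round(4))
for l in ['cover_grip','cover_key']:find('top',t,l)
Q=cap('wrist'); 
for l in ['cover_grip','cover_key']:find('wrist',Q,l)
# wrist plate corners of cover
P=[(10,178),(73,165),(60,279),(117,266)]
q=np.array([onplane(c,p,[0,0,.004],[0,0,1]) for p in P]); d=(q[0]-q[2])+(q[1]-q[3]);yw=np.arctan2(d[1],d[0]);print(q.round(4),'yaw',yw)
ctr=q.mean(0)-.016*np.array([np.cos(yw),np.sin(yw),0]); print('grip est',ctr)
to([.4775,.2875,.16],.375)
E
python3 d.py
```

```text
[0.6883 0.0056 0.1307 0.1683] [-0.5  0.2 -0.6  0.5  1.2 -0.  -0.   0.6  0.6  0.3 -0.7 -0.6  0.  -0.3
 -0.4 -0.6 -0.4 -0.1 -0.5]
head 0.0006 -0.0107
head 0.0002 -0.0133
top cover_grip 0.64 [0.4777 0.2869 0.0319] [181. 249.]
top cover_grip 0.6 [0.4277 0.4677 0.0295] [110. 266.]
top cover_key 0.85 [0.3226 0.1916 0.0058] [218. 310.]
top cover_key 0.61 [ 0.5253  0.3062 -0.0019] [177. 230.]
wrist cover_grip 0.95 [0.2717 0.1971 0.0316] [128. 378.]
wrist cover_grip 0.77 [0.4782 0.2899 0.0268] [ 58. 241.]
wrist cover_key 0.8 [ 0.5226  0.3048 -0.0026] [ 60. 202.]
wrist cover_key 0.62 [ 0.3212  0.1933 -0.0011] [141. 338.]
[[0.5473 0.3608 0.004 ]
 [0.5782 0.2787 0.004 ]
 [0.4079 0.3063 0.004 ]
 [0.4418 0.2248 0.004 ]] yaw 0.37425520161745873
grip est [0.47891422 0.28680673 0.004     ]
move [ -69.2 -350.7  191.1] turn -12.0
```

```bash
python3 -m crank '[[-9,-44,0,-2],[-17,-88,0,-4],[-26,-132,0,-6],[-35,-175,0,-8],[-43,-219,20,-10],[-52,-263,60,-12],[-61,-307,100,-12],[-69,-350,145,-12],[-69,-350,180,-12],[-69,-350,190,-12],[-69,-350,190,-12]]' 0
python3 - <<'E'
from h import *
c=cap('wrist','w3.png')
for l in ['cover_grip','cover_key']: find('wrist',c,l)
st(); to([.4785,.2875,.026],.372)
E
```

```text
t: 4.4
position: [0.4744, 0.2869, 0.1572]
orientation: [-3.141, 0.008, 0.376]
wrist_force: [-0.3, -0.5, -0.1]
gripper_width: 1.003
wrist cover_grip 0.98 [0.4169 0.4682 0.0248] [ 72. 216.]
wrist cover_grip 0.66 [0.4802 0.2898 0.0301] [322. 227.]
wrist cover_key 0.91 [ 0.3195  0.1928 -0.0007] [353. 395.]
wrist cover_key 0.63 [0.4691 0.4539 0.0034] [120. 155.]
wrist cover_key 0.59 [ 0.522   0.3044 -0.0035] [324. 162.]
t 4.55 [0.4791 0.2869 0.163 ] [ 3.141e+00 -2.000e-03  3.740e-01] F [0.7 0.1 0.2] M [ 0.03 -0.03  0.01] g 0.998
move [ -0.6  -0.9 137. ] turn 0.1
```

View pics/w3.png

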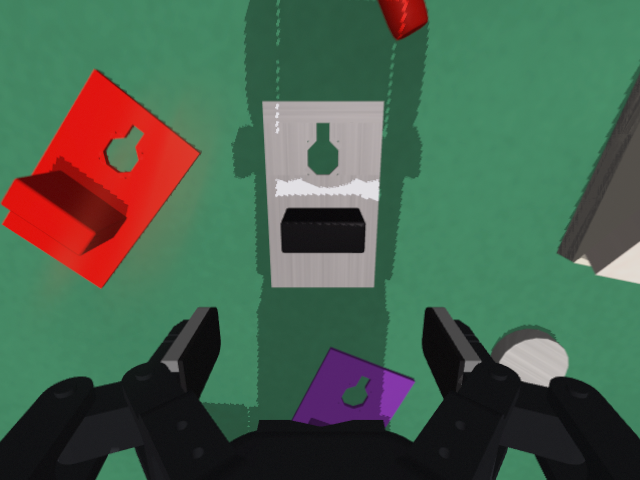

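The picture shows the bare plate square to the tool, keyhole end at (323,150) and block at (323,230), centred between the fingers. I'll descend and grip.

```bash
python3 -m crank '[[0,-1,45,0],[0,-1,90,0],[0,-1,120,0],[0,-1,137,0],[0,-1,137,0],[0,-1,137,0]]' 0 && python3 -m crank '[[0,0,0,0],[0,0,0,0],[0,0,0,0],[0,0,0,0],[0,0,0,0],[0,0,0,0]]' 1 30; python3 -c "from h import *;st()"
```

```text
t: 5.15
position: [0.481, 0.2879, 0.0279]
orientation: [3.141, -0.005, 0.373]
wrist_force: [0.1, 0.5, 0.1]
gripper_width: 1.004
t: 5.75
position: [0.4831, 0.2885, 0.0305]
orientation: [3.14, -0.01, 0.373]
wrist_force: [-0.0, -0.5, 6.7]
gripper_width: 0.698
t 5.75 [0.4831 0.2885 0.0305] [ 3.14  -0.01   0.373] F [-0.  -0.5  6.7] M [-0.08  0.03 -0.04] g 0.698
```

```bash
python3 -m crank '[[0,0,-30,0],[0,0,-70,0],[0,0,-120,0],[0,0,-170,0],[0,0,-210,0],[0,0,-210,0],[0,0,-210,0]]'
python3 - <<'E'
from h import *
c=cap('wrist','w4.png')
st(); 
for l in ['cover_grip','cover_key','cover']: find('wrist',c,l)
E
```

```text
t: 6.45
position: [0.4812, 0.288, 0.2417]
orientation: [3.14, -0.013, 0.373]
wrist_force: [-0.6, -0.0, -4.1]
gripper_width: 0.7
t 6.5 [0.4802 0.2876 0.2397] [ 3.14  -0.009  0.373] F [ 0.2  0.  -4.3] M [ 0.02  0.02 -0.09] g 0.693
wrist cover_grip 0.88 [0.2672 0.1972 0.029 ] [327. 404.]
wrist cover_grip 0.69 [0.4194 0.4672 0.0235] [132. 204.]
wrist cover_grip 0.63 [0.4723 0.2858 0.2402] [321. 344.]
wrist cover_key 0.63 [ 0.4694  0.4524 -0.0014] [169. 160.]
wrist cover 0.85 [0.4774 0.2882 0.2108] [320. 300.]
wrist cover 0.69 [0.4216 0.4699 0.0045] [139. 198.]
```

View pics/w4.png

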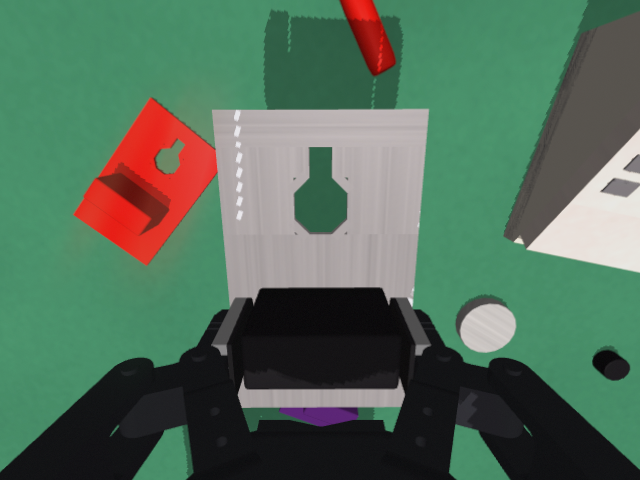

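The picture shows the plate held level, nose corners at (213,110) and (428,108), keyhole centre at (321,206) and slot end at (320,148). Next I fit the cover pose in the tool.

```bash
cat >> h.py <<'E'
from scipy.optimize import least_squares
def fitcover(c,pts,x0,free=(0,1,2,3,4)):
    # p = x,y,z, pitch-up angle th, yaw  ; cover x axis rises by th
    def pose(p):
        cy,sy,ct,s=np.cos(p[4]),np.sin(p[4]),np.cos(p[3]),np.sin(p[3])
        X=np.array([cy*ct,sy*ct,s]);Y=np.array([-sy,cy,0]);return p[:3],np.array([X,Y,np.cross(X,Y)]).T
    def res(q):
        p=np.array(x0,float);p[list(free)]=q;o,R=pose(p);return np.concatenate([px(c,o+R@np.array(k))-np.array(u) for k,u in pts])
    s=least_squares(res,np.array(x0,float)[list(free)],x_scale=.01);p=np.array(x0,float);p[list(free)]=s.x
    print('cover xyz',p[:3].round(4),'pitch',p[3].round(3),'yaw',p[4].round(3),'res',np.abs(s.fun).max().round(1)); return p
# face frame
FO=np.array([.6883,.0056,.1307]);PSI=.1683
FY=np.array([-np.sin(PSI),np.cos(PSI),0]);FN=np.array([-.5*np.cos(PSI),-.5*np.sin(PSI),.8660254]);FX=np.cross(FY,FN)
E
python3 - <<'E'
from h import *
c=cap('wrist');T=ctrl.get_obs();T0=T['position']
k=.001
pts=[((.092,.045,.004),(213,110)),((.092,-.045,.004),(428,108)),((.012,.03,.004),(258,290)),((.012,-.03,.004),(385,289)),((.077,0,.004),(320.5,147.5)),((.05,0,.004),(321,206))]
for fr in [(0,1,2,3,4),(0,1,3,4),(0,1,4)]:
  p=fitcover(c,pts,[T0[0],T0[1],T0[2]-.03,0,.373],fr); d=p[:3]-T0; y=.373
  print('rel tool x,y,z',np.round([d[0]*np.cos(y)+d[1]*np.sin(y),d[0]*np.sin(y)-d[1]*np.cos(y),d[2]],4))
st()
E
```

```text
cover xyz [0.4745 0.2862 0.2135] pitch -0.093 yaw 0.38 res 2.6
rel tool x,y,z [-0.0056 -0.0008 -0.0248]
cover xyz [0.4739 0.286  0.2083] pitch -0.025 yaw 0.38 res 3.1
rel tool x,y,z [-0.0061 -0.0008 -0.03  ]
cover xyz [0.474  0.286  0.2083] pitch 0.0 yaw 0.38 res 3.6
rel tool x,y,z [-0.006  -0.0008 -0.03  ]
t 6.7 [0.4799 0.2875 0.2383] [ 3.141 -0.006  0.373] F [ 0.  -0.2 -2.7] M [ 0.    0.01 -0.01] g 0.694
```

Run:
```python
from h import *
P=FO+FX*(-.124)+FN*.035+FY*(-.0128); T=P-[0,0,.005]; print('final TCP',T.round(4)); st()
to(T+[0,0,.065],.161)
```

```text
final TCP [ 0.5673 -0.0279  0.094 ]
t 6.7 [0.4799 0.2875 0.2383] [ 3.141 -0.006  0.373] F [ 0.  -0.2 -2.7] M [ 0.    0.01 -0.01] g 0.694
move [-34.1 325.5  79.4] turn 12.2
```

```bash
python3 -m crank '[[-3,30,0,1],[-6,65,0,2],[-10,105,0,4],[-14,145,0,5.5],[-19,185,0,7],[-24,225,0,8.5],[-28,265,0,10],[-32,300,0,11.5],[-34,320,0,12.2],[-34,325,0,12.2],[-34,325,0,12.2],[-34,325,0,12.2]]'
python3 - <<'E'
from h import *
st(); to([.5673,-.0279,.145],.161)
E
```

```text
t: 7.9
position: [0.5662, -0.0265, 0.2376]
orientation: [-3.14, -0.005, 0.161]
wrist_force: [-0.4, -0.1, -2.1]
gripper_width: 0.697
t 7.9 [ 0.5662 -0.0265  0.2376] [-3.14  -0.005  0.161] F [-0.4 -0.1 -2.1] M [0.03 0.05 0.  ] g 0.697
move [ 0.4  1.7 92.6] turn -0.0
```

```bash
python3 -m crank '[[0,1,30,0],[1,2,60,0],[1,2,80,0],[1,2,88,0],[1,2,88,0]]' && python3 -m crank '[[0,0,4,0],[0,0,8,0],[0,0,12,0],[0,0,16,0],[0,0,16,0]]'; python3 -m crank '[[0,0,3,0],[0,0,6,0],[0,0,8,0],[0,0,8,0]]'
```

```text
t: 8.4
position: [0.5669, -0.0268, 0.1485]
orientation: [-3.139, -0.003, 0.162]
wrist_force: [-0.1, -0.7, -2.8]
gripper_width: 0.694
t: 8.9
position: [0.5658, -0.0268, 0.1325]
orientation: [-3.138, 0.0, 0.163]
wrist_force: [-6.4, 0.5, 3.2]
gripper_width: 0.696
t: 9.3
position: [0.564, -0.027, 0.1244]
orientation: [-3.138, 0.004, 0.163]
wrist_force: [-9.9, -0.8, 2.2]
gripper_width: 0.695
```

```bash
python3 -m crank '[[0,0,3,0],[0,0,6,0],[0,0,9,0],[0,0,12,0],[0,0,12,0]]'; python3 -m crank '[[0,0,3,0],[0,0,6,0],[0,0,9,0],[0,0,9,0]]';python3 -c "
from h import *
c=cap('wrist','w5.png')"
```

```text
t: 9.8
position: [0.5625, -0.0272, 0.1121]
orientation: [-3.138, 0.008, 0.163]
wrist_force: [-6.2, -1.2, 0.1]
gripper_width: 0.697
t: 10.2
position: [0.562, -0.0273, 0.103]
orientation: [-3.138, 0.008, 0.163]
wrist_force: [-4.9, -1.0, 0.5]
gripper_width: 0.693
```

View pics/w5.png

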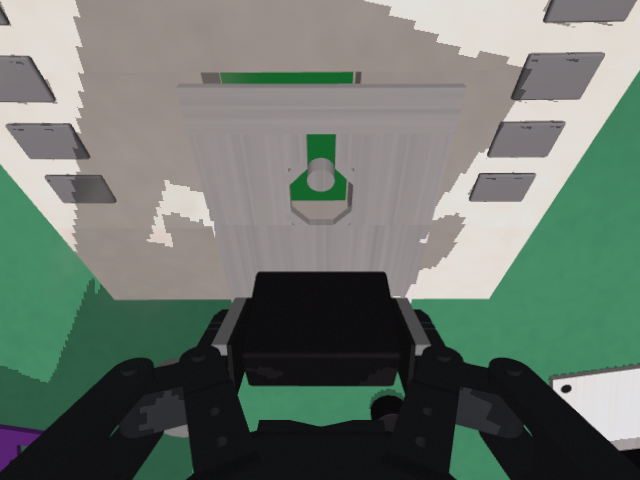

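The plate is tilting nose-up as intended, with its nose edge at v≈88, below the opening's top edge. I continue until it lies flat.

```bash
python3 -m crank '[[0,0,3,0],[0,0,6,0],[0,0,7,0],[0,0,7,0]]'; python3 -m crank '[[0,0,2,0],[0,0,3,0],[0,0,3,0]]';python3 -m crank '[[0,0,2,0],[0,0,2,0],[0,0,2,0]]'
```

```text
t: 10.65
position: [0.5622, -0.0273, 0.0962]
orientation: [-3.138, 0.008, 0.163]
wrist_force: [-2.8, 0.6, 0.3]
gripper_width: 0.697
t: 10.95
position: [0.5624, -0.0273, 0.0932]
orientation: [-3.138, 0.007, 0.163]
wrist_force: [-3.6, 0.3, 0.7]
gripper_width: 0.694
t: 11.25
position: [0.5625, -0.0272, 0.0912]
orientation: [-3.138, 0.007, 0.163]
wrist_force: [-0.9, 0.2, -0.1]
gripper_width: 0.697
```

```bash
for i in 1 2; do :; done; python3 -m crank '[[0,0,2,0],[0,0,2,0],[0,0,2,0]]'; python3 -m crank '[[0,0,2,0],[0,0,2,0],[0,0,2,0]]'; python3 -c "
from h import *
c=cap('wrist','w6.png');st()"
```

```text
t: 11.55
position: [0.5626, -0.0272, 0.0904]
orientation: [-3.138, 0.007, 0.163]
wrist_force: [-7.7, 1.4, 10.5]
gripper_width: 0.694
t: 11.85
position: [0.5626, -0.0272, 0.0904]
orientation: [-3.138, 0.007, 0.163]
wrist_force: [-10.8, 2.4, 16.9]
gripper_width: 0.697
t 11.9 [ 0.5626 -0.0272  0.0904] [-3.138  0.007  0.163] F [-10.7   1.4  16.3] M [ 0.24  1.31 -0.04] g 0.697
```

View pics/w6.png

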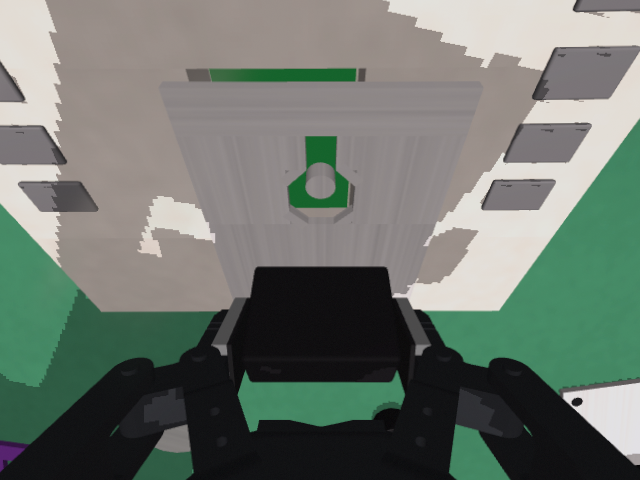

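It is flat on the panel: the force is along the panel normal and rises steeply. I'll fit the cover pose and then plan the lift and slide up.

```bash
cat > e.py <<'E'
from h import *
c=cap('wrist');T0=ctrl.get_obs()['position']
pts=[((.092,.045,.004),(162,84)),((.092,-.045,.004),(480,83)),((.012,.03,.004),(257,268)),((.012,-.03,.004),(385,268)),((.077,0,.004),(320.5,135)),((.05,.012,.004),(288,188)),((.05,-.012,.004),(353,188))]
for fr in [(0,1,2,3,4),(0,1,2,4)]:
  p=fitcover(c,pts,[T0[0],T0[1],T0[2]-.03,.5236,.165],fr); d=p[:3]-FO; print('face',(d@FX).round(4),(d@FY).round(4),(d@FN).round(4))
d=T0+[0,0,.005]-FO;print('pivot face',(d@FX).round(4),(d@FY).round(4),(d@FN).round(4))
E
python3 e.py
```

```text
cover xyz [ 0.5741 -0.0241  0.062 ] pitch 0.478 yaw 0.164 res 9.1
face -0.1362 -0.0102 -0.0007
cover xyz [ 0.5755 -0.0239  0.0604] pitch 0.524 yaw 0.164 res 8.6
face -0.1357 -0.0102 -0.0029
pivot face -0.1297 -0.0113 0.0341
```

```bash
python3 -m crank '[[-4,0,-7,0],[-8,0,-14,0],[-11,0,-19,0],[-11,0,-19,0],[5,0.5,-28,0],[25,1,-39,0],[45,1.5,-51,0],[60,1.5,-60,0],[64,1.5,-62,0],[64,1.5,-62,0],[64,1.5,-62,0],[64,1.5,-62,0]]'; python3 -c "
from h import *
c=cap('wrist','w7.png');st()
d=ctrl.get_obs()['position']+[0,0,.005]-FO;print('pivot face',(d@FX).round(4),(d@FY).round(4),(d@FN).round(4))"
```

```text
t: 13.15
position: [0.6252, -0.0184, 0.1508]
orientation: [-3.138, 0.01, 0.163]
wrist_force: [-0.4, -0.0, -2.6]
gripper_width: 0.696
t 13.2 [ 0.6254 -0.0184  0.1511] [-3.138  0.009  0.163] F [-0.3 -0.4 -3.3] M [0.04 0.07 0.  ] g 0.699
pivot face -0.0445 -0.0132 0.055
```

View pics/w7.png

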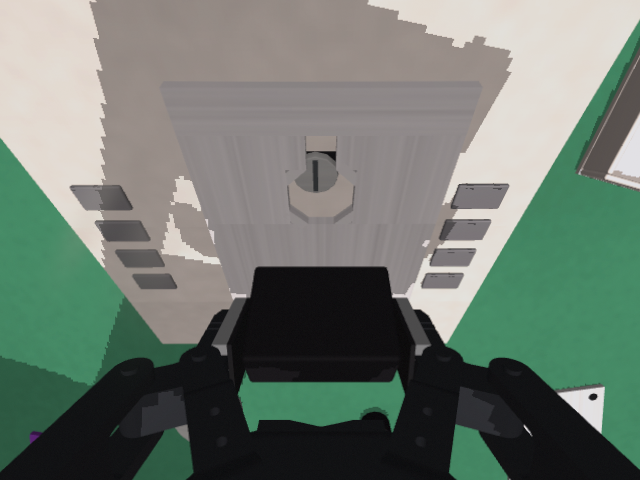

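The screw head shows through the keyhole at about (318,172), against the keyhole centre at (321,190). I compute both in the face frame.

Run:
```python
from h import *
c=cap('wrist')
a=cv2.imread('pics/w7.png')[125:230,270:370]; cv2.imwrite('pics/crop2.png',cv2.resize(a,None,fx=6,fy=6,interpolation=2)[:600])
f=lambda X:np.round([(X-FO)@FX,(X-FO)@FY,(X-FO)@FN],4)
print('head',[f(onplane(c,u,FO+FN*.011,FN)) for u in [(318,172),(297,172),(339,172)]])
# plate top plane: pivot z 55-35+4=24
print('key sides',[f(onplane(c,u,FO+FN*.0235,FN)) for u in [(288,187),(354,187),(321,222),(321,135),(306,135),(337,135),(162,84),(480,83)]])
```

```text
head [array([ 0.0024, -0.0112,  0.011 ]), array([ 0.0024, -0.0031,  0.011 ]), array([ 0.0023, -0.0193,  0.011 ])]
key sides [array([ 0.0055, -0.0006,  0.0235]), array([ 0.0053, -0.0241,  0.0235]), array([-0.0124, -0.0122,  0.0235]), array([ 0.0263, -0.0125,  0.0235]), array([ 0.0263, -0.0078,  0.0235]), array([ 0.0263, -0.0175,  0.0235]), array([0.0424, 0.0315, 0.0235]), array([ 0.0421, -0.0566,  0.0235])]
```

View pics/crop2.png

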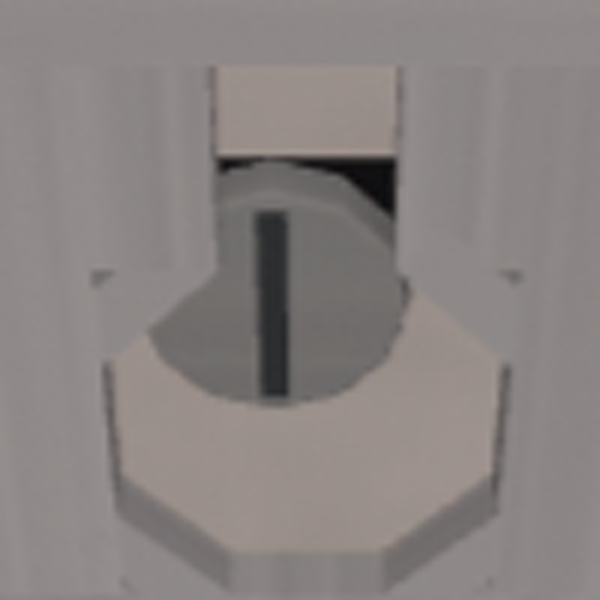

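Run:
```python
from h import *
c=cap('wrist')
f=lambda X:np.round([(X-FO)@FX,(X-FO)@FY],4)
for u in [(315.5,192.5),(338,172.5),(295,181),(315.3,176)]: print(u,f(onplane(c,u,FO+FN*.011,FN)))
for x in [0,-.009]:
  print(px(c,FO+FN*.011+FX*x-FY*.0105).round(1))
```

```text
(315.5, 192.5) [-0.0077 -0.0101]
(338, 172.5) [ 0.0023 -0.019 ]
(295, 181) [-0.0017 -0.0021]
(315.3, 176) [ 0.0007 -0.0102]
[316.2 177.4]
[316.5 194.8]
```

```bash
python3 -m crank '[[2,-1,1,0],[4,-2,4,0],[5,-2,6,0],[5,-2,6,0],[5,-2,6,0]]'; python3 -m crank '[[1,0,1.7,0],[2,0,3.5,0],[2.5,0,4.3,0],[2.5,0,4.3,0]]'; python3 -c "
from h import *
d=ctrl.get_obs()['position']+[0,0,.005]-FO;print('pivot face',(d@FX).round(4),(d@FY).round(4),(d@FN).round(4))"
```

```text
t: 13.8
position: [0.6304, -0.0157, 0.1452]
orientation: [-3.138, 0.009, 0.163]
wrist_force: [-1.0, -0.2, -4.4]
gripper_width: 0.701
t: 14.2
position: [0.6328, -0.0152, 0.1407]
orientation: [-3.138, 0.009, 0.163]
wrist_force: [-0.1, -0.9, -3.6]
gripper_width: 0.698
pivot face -0.0429 -0.0112 0.0421
```

```bash
python3 -m crank '[[1,0,1.7,0],[2,0,3.5,0],[2,0,3.5,0]]'; python3 -m crank '[[0.5,0,0.9,0],[1,0,1.7,0],[1,0,1.7,0],[1,0,1.7,0]]'; python3 -c "
from h import *
d=ctrl.get_obs()['position']+[0,0,.005]-FO;print('pivot face',(d@FX).round(4),(d@FY).round(4),(d@FN).round(4))"
```

```text
t: 14.5
position: [0.6346, -0.0148, 0.1368]
orientation: [-3.138, 0.009, 0.163]
wrist_force: [0.0, 0.6, -3.1]
gripper_width: 0.7
t: 14.9
position: [0.6356, -0.0147, 0.1351]
orientation: [-3.138, 0.009, 0.163]
wrist_force: [-0.5, -0.4, -3.3]
gripper_width: 0.698
pivot face -0.0433 -0.0111 0.0358
```

```bash
python3 -m crank '[[0.5,0,0.9,0],[1,0,1.7,0],[1,0,1.7,0]]'; python3 -m crank '[[0.5,0,0.9,0],[0.5,0,0.9,0],[0.5,0,0.9,0]]'; python3 -c "
from h import *
d=ctrl.get_obs()['position']+[0,0,.005]-FO;print('pivot face',(d@FX).round(4),(d@FY).round(4),(d@FN).round(4));cap('wrist','w8.png')
a=cv2.imread('pics/w8.png')[60:300,140:500]; cv2.imwrite('pics/crop3.png',cv2.resize(a,None,fx=2.2,fy=2.2,interpolation=2))"
```

```text
t: 15.2
position: [0.6363, -0.0146, 0.1337]
orientation: [-3.138, 0.01, 0.163]
wrist_force: [-5.0, 0.6, 0.2]
gripper_width: 0.697
t: 15.5
position: [0.6363, -0.0146, 0.1336]
orientation: [-3.138, 0.011, 0.163]
wrist_force: [-7.4, -0.3, 4.6]
gripper_width: 0.694
pivot face -0.0434 -0.0112 0.0342
```

View pics/crop3.png

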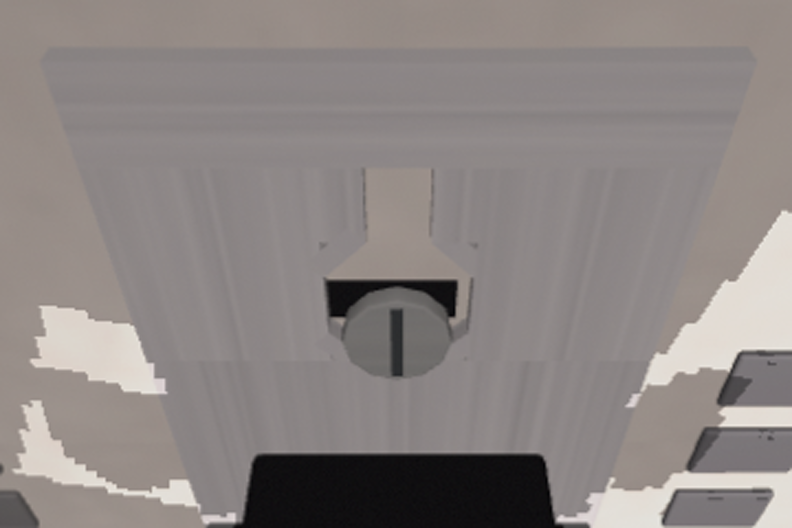

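The head stands through the entry, centred on the slot, and the plate is flat. Next I pull down the slope.

```bash
python3 -m crank '[[-2.6,0,1.5,0],[-5.2,0,3,0],[-7.8,0,4.5,0],[-10.4,0,6,0],[-10.4,0,6,0]]'; python3 -m crank '[[-2.6,0,1.5,0],[-5.2,0,3,0],[-7.8,0,4.5,0],[-8.7,0,5,0],[-8.7,0,5,0]]';  python3 -c "
from h import *
d=ctrl.get_obs()['position']+[0,0,.005]-FO;print('pivot face',(d@FX).round(4),(d@FY).round(4),(d@FN).round(4))"
```

```text
t: 16.05
position: [0.6255, -0.0164, 0.1275]
orientation: [-3.138, 0.012, 0.163]
wrist_force: [-1.6, -0.8, 0.3]
gripper_width: 0.696
t: 16.55
position: [0.6164, -0.0178, 0.1223]
orientation: [-3.137, 0.013, 0.163]
wrist_force: [-1.0, -1.1, -0.4]
gripper_width: 0.698
pivot face -0.0665 -0.011 0.0345
```

```bash
python3 -m crank '[[-0.9,0,0.5,0],[-1.7,0,1,0],[-1.7,0,1,0]]'; python3 -m crank '[[-0.9,0,0.5,0],[-0.9,0,0.5,0],[-0.9,0,0.5,0]]'; python3 -c "
from h import *
d=ctrl.get_obs()['position']+[0,0,.005]-FO;print('pivot face',(d@FX).round(4),(d@FY).round(4),(d@FN).round(4))"
```

```text
t: 16.85
position: [0.6149, -0.018, 0.1215]
orientation: [-3.138, 0.012, 0.163]
wrist_force: [0.3, 0.8, -0.4]
gripper_width: 0.695
t: 17.15
position: [0.6148, -0.0181, 0.1214]
orientation: [-3.138, 0.01, 0.163]
wrist_force: [4.0, -0.4, -1.2]
gripper_width: 0.694
pivot face -0.0684 -0.0111 0.0345
```

It has reached the stop: position no longer advances and the force rises to 4 N, with the cover at about −74. I'll settle it lightly onto the panel, release and retreat.

```bash
python3 -m crank '[[0.3,0,0.5,0],[0.3,0,0.5,0]]'; python3 -m crank '[[0,0,0,0],[0,0,0,0],[0,0,0,0],[0,0,0,0],[0,0,0,0],[0,0,0,0],[0,0,0,0]]' 0; python3 -m crank '[[0,0,-10,0],[0,0,-30,0],[0,0,-60,0],[-20,0,-100,0],[-60,0,-130,0],[-90,0,-150,0],[-90,0,-150,0],[-90,0,-150,0],[-90,0,-150,0]]'
python3 - <<'E'
from h import *
c=cap('wrist','w9.png');st()
f=lambda X:np.round([(X-FO)@FX,(X-FO)@FY,(X-FO)@FN],4)
for cn in ['wrist','top','scene']:
  c=cap(cn,cn+'9.png')
  for l in ['cover','cover_grip','cover_key']:
    for d in getattr(spotter,'pinpoint')(cn,l)[:5]:
      X=w(c,d['position']); 
      if np.linalg.norm(X-FO)<.15: print(cn,l,round(d['p'],2),f(X),px(c,X).round(0))
# plate white corners predicted in wrist view
E
python3 - <<'E'
from h import *
# block (dark) blob on panel vs predicted
c=cap('wrist'); g=cv2.cvtColor(c['frame'],cv2.COLOR_RGB2GRAY)
o=FO-.074*FX-.0105*FY
print('pred block top',[px(c,o+FX*a+FY*b+FN*.048).round(0).tolist() for a,b in [(.012,.03),(.012,-.03),(-.012,.03),(-.012,-.03)]])
n,_,s,ce=cv2.connectedComponentsWithStats((g<45).astype('uint8'))
u=px(c,o+FN*.048)
for i in range(1,n):
    if s[i,4]>300 and np.linalg.norm(ce[i]-u)<80: print(s[i],ce[i])
E
```

```text
t: 17.35
position: [0.6149, -0.0181, 0.1211]
orientation: [-3.138, 0.011, 0.163]
wrist_force: [-0.3, 0.8, 2.4]
gripper_width: 0.697
t: 18.05
position: [0.6149, -0.0181, 0.1211]
orientation: [-3.138, 0.011, 0.163]
wrist_force: [0.3, -0.1, 0.1]
gripper_width: 0.997
t: 18.95
position: [0.528, -0.0328, 0.2717]
orientation: [-3.138, 0.011, 0.163]
wrist_force: [-0.7, 0.7, -0.3]
gripper_width: 0.999
t 19.0 [ 0.5279 -0.0328  0.2712] [-3.137  0.012  0.163] F [ 1.2 -0.3  0.3] M [-0.04 -0.02  0.  ] g 0.997
wrist cover 0.84 [-0.0729 -0.0105 -0.0045] [322.  91.]
wrist cover_grip 0.88 [-0.073  -0.0099  0.0293] [321. 113.]
top cover 0.8 [-0.0768 -0.0098  0.0034] [301. 191.]
top cover_key 0.7 [-0.028  -0.0086 -0.0025] [298. 171.]
top cover_key 0.65 [0.0026 0.0007 0.0006] [292. 159.]
scene cover_grip 0.56 [-0.0734 -0.0104  0.0291] [299. 264.]
scene cover_key 0.59 [-0.0228 -0.0091  0.0021] [287. 279.]
pred block top [[278.0, 112.0], [365.0, 112.0], [281.0, 143.0], [362.0, 142.0]]
[ 279   85   85   57 4592] [321.10953833 112.96515679]
```

All the checks agree: x is about −74 mm, y about −10 mm, and the block blob matches the prediction to within about 1 px. Handing in.

```bash
python3 -c "
from h import *
print(ctrl.finish_job()); st()"
```

```text
the job is handed in; nothing more can be done
None
the job is handed in; nothing more can be done
```

The cover is fitted, locked under the screw head and released, and I handed the job in at about 19 s. The hand-in gave no verdict.

**What I did:**
1. I gripped the bare plate with the keyhole across its 60 mm block.
2. The moves only turn the tool about its own axis, so I pivoted the plate to 30° in the jaws by pressing its nose lightly on the low part of the panel.
3. I found the screw about 10 mm right of the middle through the keyhole with the wrist camera, and lowered the entry over the head.
4. I pulled the cover down the slope until it stopped, then let go and backed off.

**Forces:** the highest end-of-move wrist reading was about 20 N, while pressing the plate flat. The lowering ended at about 9 N and the pull at about 4 N. Readings come only at the end of each move, so short peaks in between were not seen.

**Final position:**
- **Along the slope:** the cover's origin is about 73 to 77 mm below the screw's mid point. The wrist and scene cameras give 73 mm, and the top camera's 77 mm is within its error.
- **Sideways:** it is about 10 mm right of the middle.
- **Height off the panel:** the network readings, −4.5 and +3.4 mm, are too scattered to prove it lies flat. The arm's own height and the grip block's outline, within about 1 px of where it should be, agree with it being flat.
- **Not checked:** I did not re-measure the other plate and the bystanders at the end. The route stayed clear of them and I felt no unexpected contact.

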